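# Set out a fence-post fittings kit for checking

### The job

Set out the fittings for the next mesh-fence post: fit the square cap fully down over the post stub, stand the panel clamp upright on the bench midway between the post foot and the carton with the spacer standing centred on top of it, and lay the hinge flat on the middle of the tub's lid. Let go of everything and leave the tape roll, the spanner and the jar where they are.

Things in the scene. Friction and masses are not known exactly. Their poses are not given: they have to be found in the camera images.
- cap: Loose: square light grey plastic post cap, 60 x 60 mm outside, 30 mm tall overall, lying mouth down. Straight sides to 28 mm, slightly raised 46 mm square on top. Hollow below: a 52 x 52 mm square recess 12 mm deep. About 60 g. Origin at the centre of its underside, z up. x and y square to its sides. Fully on the post its origin is 66 mm above the post foot's origin (the 40 mm post has 6 mm play on every side).
- clamp: Loose: steel panel clamp, two 70 x 40 x 9 mm plates one above the other, joined by a 30 x 40 mm core and two bolts; 40 mm tall with a flat top, standing upright. About 280 g. Origin at the centre of its underside, z up. x along the 70 mm length, y across the 40 mm width.
- spacer: Loose: short thick steel tube (spacer), 35 mm outside diameter, 18 mm bore, 25 mm tall, standing on end. About 90 g. Origin at the centre of its underside, z up. 
- hinge: Loose: open steel butt hinge lying flat, 80 x 60 mm, leaves 5 mm thick, with a knuckle (barrel) 18 mm wide and 19 mm high across the middle, running the full 60 mm. About 180 g. Origin at the centre of its underside, z up. The knuckle lies along y; the leaves stretch to +x and -x.
- post_foot: Fixed to the bench. Steel post foot: base plate 110 x 110 x 8 mm with an upright square post stub, 40 x 40 mm, in its middle; the stub's top is 78 mm above the bench. Origin at the centre of its underside, z up. x and y square to the post. Its x axis points to the carton, whose centre is 220 mm away.
- carton: Fixed to the bench. Small sealed cardboard carton with a strip of tape over its top, 80 x 90 mm, 60 mm tall. Origin at the centre of its underside, z up. It is only a landmark; nothing goes on it.
- tub: Fixed to the bench. Round dark grey plastic tub with a flat white lid 120 mm in diameter and a wire bail; the lid's top is 75 mm above the bench. Origin at the centre of its underside, z up. 
- tape_roll: Bystander: roll of brown packing tape lying flat, 90 mm outside and 60 mm inside diameter, 48 mm tall. Not to be disturbed. Origin at the centre of its underside, z up. 
- spanner: Bystander: steel spanner 170 mm long lying on the bench. Not to be disturbed. It lies along its own x.
- jar: Bystander: white jar with a black lid, 60 mm in diameter, 75 mm tall. Not to be disturbed. Origin at the centre of its underside, z up. 
Mind the look-alikes: they are no part of the job. Leave any green or pink look-alike of the hinge alone.

How it is judged (in metres and radians):
At the end, for the whole second after the job is handed in: Cap level on the stub (10 mm sideways, 3 mm of full depth); clamp upright on the bench within 15 mm, along and across, of midway between post foot and carton; spacer upright on the clamp, centred to 10 mm; hinge flat on the lid, knuckle up, centred to 15 mm; all at rest (horizontal distance between cap and post_foot below 0.01 m and z of cap in the frame of post_foot between 0.063 and 0.069 m and angle between each of cap, clamp, spacer, hinge's own z axis and vertical below 0.1 rad and linear speed of each of cap, clamp, spacer, hinge below 0.01 m/s and angular speed of each of cap, clamp, spacer, hinge below 0.1 rad/s and horizontal distance between clamp and post_foot below 0.125 m and horizontal distance between clamp and carton below 0.125 m and y of clamp in the frame of post_foot between -0.015 and 0.015 m and height (world z) of clamp between -0.004 and 0.004 m and horizontal distance between spacer and clamp below 0.01 m and z of spacer in the frame of clamp between 0.037 and 0.043 m and horizontal distance between hinge and tub below 0.015 m and z of hinge in the frame of tub between 0.072 and 0.078 m); the robot touches nothing.
It fails at once if the tape roll, spanner or jar is moved by more than 25 mm (distance of any of tape_roll, spanner, jar from where it was at the start of the episode above 0.025 m).
It also fails if it takes over 112 s, if anything falls off the work surface, if the arm or the gripper's body presses on something with over 40 N, if the wrist force passes 120 N, or if a joint passes its speed limit or range.

### The arm

A 6-joint arm with a two-finger parallel gripper is mounted at the origin on the work surface. World frame = base frame: x ahead of the robot, y to its left, z up, the work surface at z = 0. Lengths are in mm, angles in degrees, forces in N, time in s.
With the tool pointing down it reaches from about 350 to 850 mm from the base axis. Payload 8.1 kg.
Tool frame: the origin (TCP) lies at the very end of the fingers, on their centre line; the grasp point (between the pads) lies 19 mm behind it (r.grip_depth is the distance from the TCP to the grasp point, in mm); z points along the fingers, y is the direction in which the jaws open and shut (so a half turn about z gives the same grasp; the last joint's range is limited). The gripper opens to 85 mm and grips with 20 to 120 N. Pads are 22 mm wide; open, the fingers measure 114 mm over their backs; the gripper's body (76 mm by 85 mm) begins 54 mm behind the grasp point. The pads swing forward as they close: fully open they stand 13 mm farther back than shut.
Start: joints at [-74.221, 7.471, 85.268, -0, 87.261, -4.893], TCP at [211.834, -561.366, 231.292] pointing down, gripper open.
Joint ranges: [-169.43, 169.43], [-51.17, 129.36], [1.28, 143.12], [-76.62, 256.62], [0, 156.53], [-152.29, 152.29]. Speed limits (degrees/s): [136.94, 136.94, 159.86, 180, 180, 180].

### API

Orientations are given as [roll, pitch, yaw] about the fixed x, y, z axes, in that order (R = Rz(yaw) Ry(pitch) Rx(roll)).
In Python, from bench import status, viewer, hand_in, r gives the robot as it stands.
- The arm moves only by the shell command python3 -m crank 'ROWS' [OPENING] [FORCE]. ROWS is a JSON object of lists of equal length, an entry for each row: "slide": the shift along the tool's x, y, z in m, a list of three; "twist": the turn about the tool's z in rad. A call has 1 to 8 rows; each row shifts and turns the commanded pose from where the row before left it, along the tool's axes as they then stand; what a row does not reach is not made up. A row lasts 1/10 s, in which the tool goes at most 50 mm and 8.59 degrees, less where a joint would pass 70% of its speed; a pose out of reach is approached as far as the arm can. A call with a gripper value outside its range is refused whole. OPENING is the closure, from 0 (fully open) to 1 (shut), set as the call begins (- or left out, the last holds). The fingers move at their own pace and stop on an object; FORCE is the grip in N (left out, the last holds). Time passes only in rows, so rows that do not move let the fingers close. It gives the time, the measured TCP pose, the force and the opening at its end, in the units of the state.
- status.sense(): the state, without advancing time (a new reading comes with each control period).
- viewer.snapshot(name): name is "side" or "top" or "wrist"; returns a dict with "img" (400x640x3 uint8, red, green, blue), "fx", "fy", "cx", "cy" (pixels), "R" (3x3) and "t" (3): a world point X has camera coordinates R X + t; the wrist camera has in their place "hand_eye" (4x4, takes a point from camera to tool coordinates, whose origin is the TCP and whose axes are the flange's). Camera axes: x right, y down, z forward; pixel columns grow to the right and rows downward; lengths in mm; the calibration is good to about 2 mm. A picture is of the moment at which its call begins: read the wrist's pose just before it. There is no depth.
- hand_in(): hands the job in, once; it reports no verdict.
The state is a dict: "time": time; "joint_pos": joint angles; "qd": joint speeds; "joint_efforts": joint torques, N m; "tool_pos": TCP position; "tcp_rot": TCP orientation; "ft_force": force on the tool from outside, world axes, zero at the start; "wrist_torque": the same for the moment, N m; "finger_gap": finger opening in mm.
Only numpy, scipy, OpenCV 4.12 (cv2) and the standard library are available. Lean on these libraries where they do the work, as an engineer would, in place of code of your own. Each camera call takes 0.05 s, during which the arm holds its last target.

## Working session

There is one attempt and no reset: what is moved stays moved. The work goes in short steps, Python scripts to look and compute and a shell command to move; the robot and the scene stay as the last step left them, time stands still between calls to the robot, and variables do not carry over. Pictures are saved under pics/ and viewed, and the job is handed in when it is done.

```bash
mkdir -p pics; ls; python3 - <<'E'
from bench import status, viewer, r
import cv2
s=status.sense(); print(s)
for n in ("side","top","wrist"):
    d=viewer.snapshot(n); cv2.imwrite(f"pics/{n}0.png",d["img"][:,:,::-1])
    print(n,{k:(v.tolist() if hasattr(v,'tolist') else v) for k,v in d.items() if k!='img'})
E
```

```text
pics
{'time': 0.0, 'joint_pos': array([-7.42225556e+01,  7.51614842e+00,  8.53307476e+01, -1.41091580e-03,
        8.72611197e+01, -4.89247575e+00]), 'qd': array([-0.07725487, -0.08742098,  0.01954702,  0.0159827 , -0.03803173,
       -0.045621  ]), 'joint_efforts': array([-7.15083734e-04, -5.69404149e+01, -5.00549769e+01, -2.99053481e-04,
        1.49247417e-02, -3.33384503e-05]), 'tool_pos': array([ 211.65557355, -560.82987551,  230.21951375]), 'tcp_rot': array([-1.79892258e+02, -7.80819302e-03,  2.06699816e+01]), 'ft_force': array([-0.1463924 , -0.52268954, -1.39903583]), 'wrist_torque': array([-0.02802356,  0.02568259,  0.04880548]), 'finger_gap': 85.59796999168599}
side {'fx': 417.18627709795993, 'fy': 417.18627709795993, 'cx': 318.5667075175501, 'cy': 197.0973716630344, 'R': [[-0.8668997820002725, -0.4981752037246462, 0.01749955318819967], [-0.32515539958065864, 0.5385129815673235, -0.777353031001368], [0.3778342680216043, -0.6795772473217294, -0.6288211437532929]], 't': [493.849339918221, 183.50298071879476, 1022.1094655296215]}
top {'fx': 435.44545674454366, 'fy': 435.44545674454366, 'cx': 326.24769664852, 'cy': 201.44683670463715, 'R': [[0.004378423345751735, -0.9999871876797835, -0.0025404498190041004], [-0.9960015455776396, -0.0041342589139782854, -0.08924028860433506], [0.08922864235187153, 0.002921023709197366, -0.9960068860226479]], 't': [12.303537241995919, 538.3925322161147, 1357.7815349620132]}
wrist {'fx': 302.21303918884735, 'fy': 302.21303918884735, 'cx': 318.7856043301261, 'cy': 197.85579530778904, 'hand_eye': [[0.0006684658920571035, -0.9453231975753363, -0.3261343362470318, 84.53045660061689], [0.9999994968312582, 0.0008758619460179087, -0.0004890839203675977, 0.7892000010895073], [0.0007479910298931545, -0.32613384521050914, 0.9453233074020898, -142.2470861969015], [0.0, 0.0, 0.0, 1.0]]}
```

View pics/top0.png

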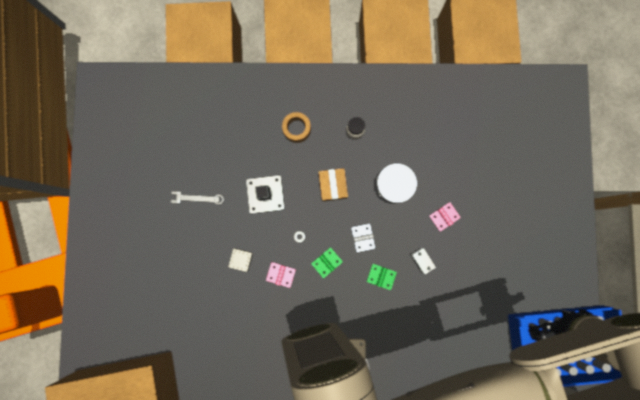

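View pics/side0.png

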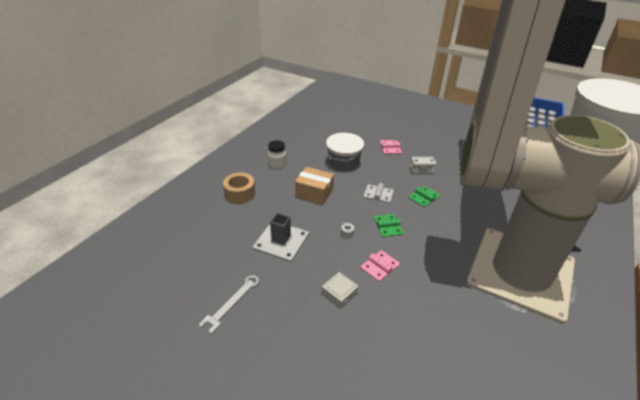

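View pics/wrist0.png

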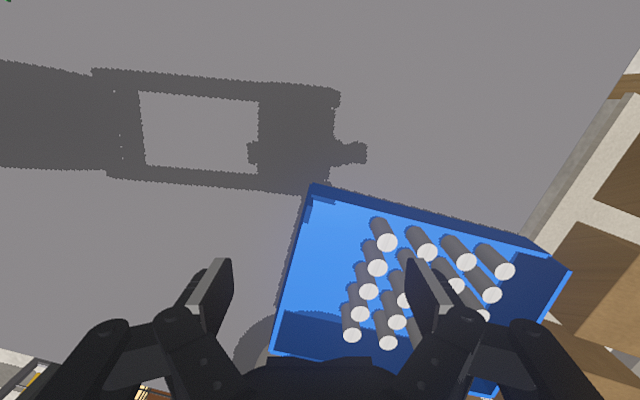

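```bash
cat > h.py <<'E'
import numpy as np, cv2
from bench import status, viewer, r
from scipy.spatial.transform import Rotation as Ro
def rayc(d,uv,s=None):
    uv=np.atleast_2d(uv).astype(float)
    c=np.c_[(uv[:,0]-d["cx"])/d["fx"],(uv[:,1]-d["cy"])/d["fy"],np.ones(len(uv))]
    if "hand_eye" in d:
        T=np.eye(4);T[:3,:3]=Ro.from_euler("xyz",s["tcp_rot"],degrees=True).as_matrix();T[:3,3]=s["tool_pos"]
        T=T@np.asarray(d["hand_eye"]); return T[:3,3], c@T[:3,:3].T
    R=np.asarray(d["R"]);t=np.asarray(d["t"]); return -R.T@t, c@R
def onz(d,uv,z,s=None):
    o,v=rayc(d,uv,s); return o+v*((z-o[2])/v[:,2])[:,None]
def proj(d,X,s=None):
    X=np.atleast_2d(X).astype(float)
    if "hand_eye" in d:
        T=np.eye(4);T[:3,:3]=Ro.from_euler("xyz",s["tcp_rot"],degrees=True).as_matrix();T[:3,3]=s["tool_pos"]
        T=np.linalg.inv(T@np.asarray(d["hand_eye"])); c=X@T[:3,:3].T+T[:3,3]
    else: c=X@np.asarray(d["R"]).T+np.asarray(d["t"])
    return np.c_[c[:,0]/c[:,2]*d["fx"]+d["cx"],c[:,1]/c[:,2]*d["fy"]+d["cy"]]
def snap(n,f=None):
    s=status.sense(); d=viewer.snapshot(n)
    if f: cv2.imwrite(f"pics/{f}.png",d["img"][:,:,::-1])
    return s,d
E
python3 - <<'E'
from h import *
s,d=snap("top")
im=d["img"][:,:,::-1]
cv2.imwrite("pics/topc.png",cv2.resize(im[165:300,215:475],None,fx=3,fy=3,interpolation=cv2.INTER_CUBIC))
hsv=cv2.cvtColor(np.ascontiguousarray(im),cv2.COLOR_BGR2HSV)
def rep(m,name):
    cs,_=cv2.findContours(m.astype(np.uint8),cv2.RETR_EXTERNAL,cv2.CHAIN_APPROX_NONE)
    for c in cs:
        if cv2.contourArea(c)<25: continue
        q=cv2.minAreaRect(c)
        if not(60<q[0][0]<590 and 90<q[0][1]<290):continue
        print(name,np.round(q[0],1),np.round(q[1],1),round(q[2]),cv2.contourArea(c),onz(d,[q[0]],0)[0][:2].round())
rep((hsv[...,1]<60)&(hsv[...,2]>130),"white")
rep((hsv[...,1]>100)&(hsv[...,2]>80),"col")
E
```

```text
white [288.5 276.9] [10.5 20.9] 15 183.5 [299. 134.]
white [272.6 272.2] [10.8 20.9] 18 160.0 [314. 184.]
white [423.7 260.7] [24.4 14.6] 58 321.5 [ 352. -297.]
white [239.6 259.8] [20.4 20.6] 14 381.5 [352. 291.]
white [299.  236.5] [11. 12.] 90 103.5 [427. 102.]
white [363.  237.5] [26.9 20.6] 79 507.5 [ 425. -104.]
white [436.  219.7] [17.1  9.6] 60 103.0 [ 483. -339.]
white [197.  197.5] [52.2 12.1] 1 336.5 [552. 433.]
white [264.8 194. ] [35.7 36.3] 83 1217.5 [564. 214.]
white [332.8 183.2] [30.4  6.4] 83 160.5 [600.  -6.]
white [397.  182.5] [39. 40.] 90 1240.5 [ 603. -214.]
white [578.  95.] [190. 122.] 90 13645.0 [ 896. -814.]
col [381.3 276.6] [25.6 19.9] 18 464.5 [ 301. -161.]
col [326.7 262.5] [19.7 25.8] 50 465.5 [345.  12.]
col [324.3 185.1] [29.9  9.5] 83 247.0 [593.  21.]
col [341.3 183. ] [29.9  9.1] 83 233.5 [601. -34.]
col [ 68.5 159.5] [ 5. 53.] 0 139.5 [674. 856.]
col [296. 126.] [28. 28.] 90 629.0 [789. 115.]
```

View pics/topc.png

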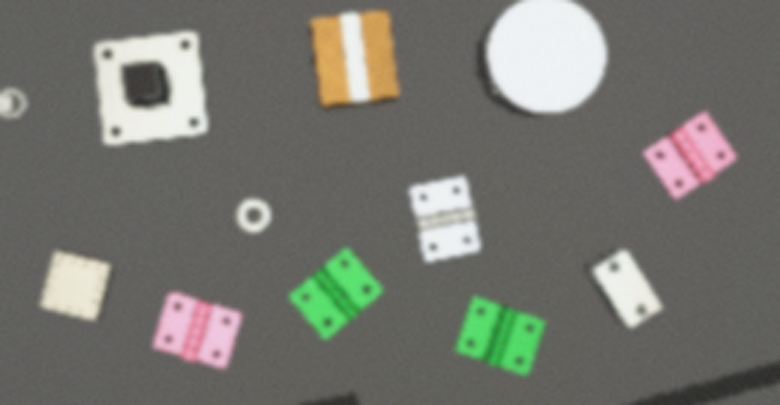

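```bash
cat > m.py <<'E'
from h import *
def quad(d,mask,z,near,s=None,amin=30):
    cs,_=cv2.findContours(mask.astype(np.uint8),cv2.RETR_EXTERNAL,cv2.CHAIN_APPROX_NONE)
    cs=[c for c in cs if cv2.contourArea(c)>amin]
    c=min(cs,key=lambda c:np.hypot(*(np.array(cv2.minAreaRect(c)[0])-near)))
    P=onz(d,c.reshape(-1,2),z,s)[:,:2]
    q=cv2.minAreaRect(P.astype(np.float32)); b=cv2.boxPoints(q)
    e=b[1]-b[0]; e2=b[2]-b[1]
    L=e if np.hypot(*e)>np.hypot(*e2) else e2
    return np.round(q[0],1),np.round(q[1],1),round(np.degrees(np.arctan2(L[1],L[0]))%180,1)
E
python3 - <<'E'
from m import *
s,d=snap("top")
hsv=cv2.cvtColor(np.ascontiguousarray(d["img"]),cv2.COLOR_RGB2HSV)
w=(hsv[...,1]<60)&(hsv[...,2]>130)
for n,z,p in (("clamp",40,(424,261)),("cap",24,(240,260)),("spacer",25,(299,236)),("hinge",5,(363,237)),("foot",8,(265,194)),("lid",75,(397,182))):
    print(n,*quad(d,w,z,p))
c=(((hsv[...,1]>100)&(hsv[...,2]>80))|w)
print("carton",*quad(d,c,60,(333,184)))
k=hsv[...,2]<50
k[:175]=0;k[210:]=0;k[:,:250]=0;k[:,285:]=0
print("stub",*quad(d,k,78,(264,192)))
E
```

```text
clamp [ 354. -288.] [74.4 45.7] 31.7
cap [353.6 285.8] [64.2 64. ] 76.4
spacer [427.1  99.9] [34.5 37.8] 90.3
hinge [ 425.1 -103.2] [85.4 65.8] 11.5
foot [563.4 212.2] [115.6 115.8] 97.1
lid [ 593.3 -202.3] [120.6 122.8] 90.2
carton [591.1  -5.1] [96.9 82.1] 7.4Traceback (most recent call last):
  File "<stdin>", line 11, in <module>
  File "m.py", line 5, in quad
    c=min(cs,key=lambda c:np.hypot(*(np.array(cv2.minAreaRect(c)[0])-near)))
ValueError: min() iterable argument is empty
```

```bash
cat > go.py <<'E'
import sys
from h import *
def plan(x,y,z,yaw=None):
    s=status.sense(); p=s["tool_pos"]; a=s["tcp_rot"][2]
    ya=a if yaw is None else yaw
    dy=(ya-a+180)%360-180; tw=-np.radians(dy)
    D=np.array([x,y,z])-p
    for nm,b in (("slide-first(cur axes)",a),("twist-first",ya)):
        b=np.radians(b); print(nm,(np.array([D[0]*np.cos(b)+D[1]*np.sin(b),D[0]*np.sin(b)-D[1]*np.cos(b),-D[2]])/1000).round(4).tolist())
    print("twist rad",round(tw,4),"| t",round(s["time"],2),"pos",p.round(1),"rot",s["tcp_rot"].round(1),"F",s["ft_force"].round(1),"gap",round(s["finger_gap"],1))
if __name__=="__main__": plan(*map(float,sys.argv[1:]))
E
python3 go.py 354 -288 170 31.7
```

```text
slide-first(cur axes) [0.2295, -0.2053, 0.0608]
twist-first [0.2645, -0.1576, 0.0608]
twist rad -0.1925 | t 0.25 pos [ 211.8 -561.1  230.8] rot [-179.9   -0.    20.7] F [ 0.1 -0.3  0.5] gap 85.4
```

```bash
python3 -m crank '{"slide":[[0.0287,-0.0257,0.0076],[0.0287,-0.0257,0.0076],[0.0287,-0.0257,0.0076],[0.0287,-0.0257,0.0076],[0.0287,-0.0257,0.0076],[0.0287,-0.0257,0.0076],[0.0287,-0.0257,0.0076],[0.0287,-0.0257,0.0076]],"twist":[0,0,0,0,0,0,0,0]}' 0
python3 -m crank '{"slide":[[0,0,0],[0,0,0],[0,0,0],[0,0,0]],"twist":[-0.0963,-0.0962,0,0]}'
python3 go.py 354 -288 170 31.7
python3 -c "
from h import *
snap('wrist','w1')"
```

```text
time: 1.05
tool_pos: [354.5, -286.5, 170.3]
tcp_rot: [180.0, -0.0, 20.7]
ft_force: [0.8, -0.5, 0.0]
finger_gap: 85.2
time: 1.45
tool_pos: [354.0, -288.0, 170.5]
tcp_rot: [180.0, -0.0, 31.5]
ft_force: [-0.5, 0.9, 0.5]
finger_gap: 85.3
slide-first(cur axes) [-0.0, -0.0, 0.0005]
twist-first [-0.0, -0.0, 0.0005]
twist rad -0.0029 | t 1.45 pos [ 354.  -288.   170.5] rot [180.   -0.   31.5] F [-0.5  0.9  0.5] gap 85.3
```

View pics/w1.png

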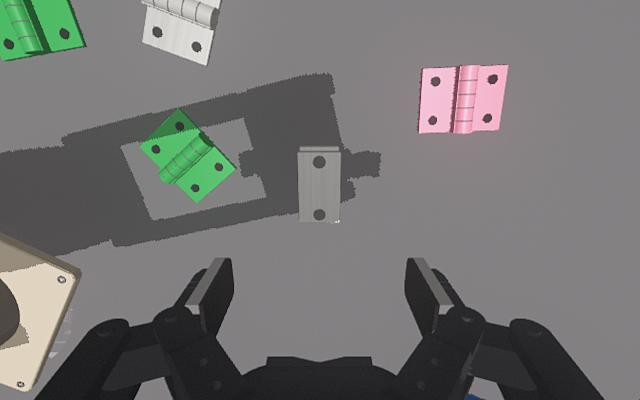

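The clamp stands at (319,188), square to the jaws and centred between them; its top face spans columns 299–340, rows 152–222.

```bash
python3 - <<'E'
from h import *
s,d=snap('wrist')
print(onz(d,[[299,152],[340,152],[340,222],[299,222],[319.5,187]],40,s).round(1))
E
python3 go.py 354 -288 22 31.7
```

```text
[[ 374.2 -255.5   40. ]
 [ 393.7 -287.2   40. ]
 [ 335.6 -324.7   40. ]
 [ 314.5 -290.4   40. ]
 [ 355.7 -288.7   40. ]]
slide-first(cur axes) [0.0001, -0.0001, 0.1485]
twist-first [0.0001, -0.0001, 0.1485]
twist rad -0.0027 | t 1.55 pos [ 353.9 -288.2  170.5] rot [180.   -0.   31.5] F [0.1 0.5 0.6] gap 85.7
```

```bash
python3 -m crank '{"slide":[[0.0,0,0.03],[0,0,0.04],[0,0,0.04],[0,0,0.03],[0,0,0.0205],[0,0,0],[0,0,0]],"twist":[0,0,0,0,0,0,0]}'
python3 -m crank '{"slide":[[0,0,0],[0,0,0],[0,0,0],[0,0,0],[0,0,0],[0,0,0],[0,0,0],[0,0,0]],"twist":[0,0,0,0,0,0,0,0]}' 1 60
python3 -m crank '{"slide":[[0,0,-0.02],[0,0,-0.03],[0,0,-0.04],[0,0,-0.04],[0,0,0],[0,0,0]],"twist":[0,0,0,0,0,0]}'
python3 go.py 577.2 103.5 140 97.3
python3 -c "
from h import *
snap('wrist','w2')"
```

```text
time: 2.25
tool_pos: [353.9, -288.1, 10.3]
tcp_rot: [-180.0, 0.0, 31.6]
ft_force: [0.0, 0.0, -0.6]
finger_gap: 85.4
time: 3.05
tool_pos: [354.9, -288.8, 11.3]
tcp_rot: [179.9, -0.0, 31.7]
ft_force: [-0.8, -0.1, 6.8]
finger_gap: 39.1
time: 3.65
tool_pos: [354.6, -288.4, 140.9]
tcp_rot: [179.9, -0.0, 31.7]
ft_force: [-0.6, 0.2, -2.9]
finger_gap: 39.2
slide-first(cur axes) [0.3954, -0.2164, 0.0009]
twist-first [0.3604, 0.2706, 0.0009]
twist rad -1.1449 | t 3.65 pos [ 354.6 -288.4  140.9] rot [179.9  -0.   31.7] F [-0.6  0.2 -2.9] gap 39.2
```

View pics/w2.png

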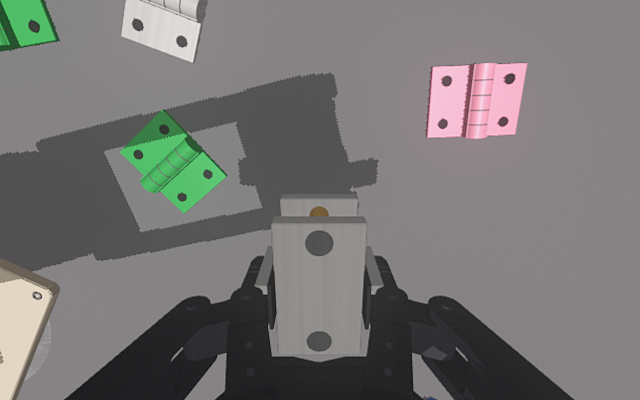

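```bash
python3 -m crank '{"slide":[[0.02,-0.011,0],[0.039,-0.0215,0],[0.044,-0.024,0],[0.044,-0.024,0],[0.043,-0.0235,0],[0.042,-0.023,0],[0.042,-0.023,0],[0.042,-0.023,0]],"twist":[0,0,0,0,0,0,0,0]}'
python3 -m crank '{"slide":[[0.04,-0.022,0],[0.0394,-0.0214,0]],"twist":[0,0]}'
python3 -m crank '{"slide":[[0,0,0],[0,0,0],[0,0,0],[0,0,0],[0,0,0],[0,0,0],[0,0,0],[0,0,0]],"twist":[-0.1431,-0.1431,-0.1431,-0.1431,-0.1431,-0.1431,-0.1431,-0.1431]}'
python3 -m crank '{"slide":[[0,0,0],[0,0,0]],"twist":[0,0]}'
python3 go.py 577.2 103.5 140 97.3
python3 -c "
from h import *
snap('wrist','w3')"
```

```text
time: 4.5
tool_pos: [530.9, 27.2, 137.3]
tcp_rot: [-179.9, 0.2, 31.7]
ft_force: [0.0, -0.7, -3.0]
finger_gap: 39.3
time: 4.7
tool_pos: [575.5, 105.6, 136.9]
tcp_rot: [-179.9, 0.2, 31.7]
ft_force: [0.1, -0.3, -1.9]
finger_gap: 39.3
time: 5.5
tool_pos: [574.8, 103.6, 136.8]
tcp_rot: [-179.7, -0.0, 97.6]
ft_force: [-0.6, 0.4, -2.9]
finger_gap: 39.3
time: 5.7
tool_pos: [575.4, 103.6, 138.0]
tcp_rot: [-179.8, -0.0, 97.0]
ft_force: [-0.6, 0.4, -3.3]
finger_gap: 39.0
slide-first(cur axes) [-0.0003, 0.0017, -0.002]
twist-first [-0.0003, 0.0017, -0.002]
twist rad -0.0045 | t 5.7 pos [575.4 103.6 138. ] rot [-179.8   -0.    97. ] F [-0.6  0.4 -3.3] gap 39.0
```

View pics/w3.png

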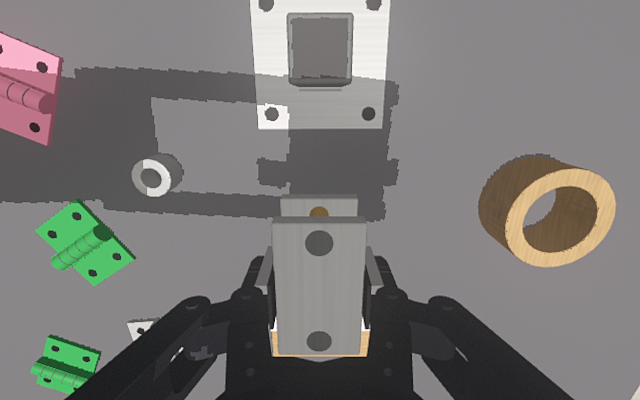

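The post foot is straight ahead (stub top about columns 289–352, rows 13–80) and the clamp is held level.

```bash
python3 - <<'E'
from h import *
s,d=snap('wrist')
print(onz(d,[[289,13],[352,13],[352,80],[289,80]],78,s).round(1), onz(d,[[289,13],[352,13],[352,80],[289,80]],78,s).mean(0))
E
python3 -m crank '{"slide":[[0,0.0017,0.02],[0,0,0.035],[0,0,0.035],[0,0,0.02],[0,0,0.01],[0,0,0.005],[0,0,0],[0,0,0]],"twist":[0,0,0,0,0,0,0,0]}'
python3 go.py 577.2 103.5 11 97.3
```

```text
[[543.  228.8  78. ]
 [579.6 233.4  78. ]
 [585.5 197.2  78. ]
 [546.4 192.4  78. ]] [563.61475314 212.94564633  78.        ]
time: 6.6
tool_pos: [579.6, 104.1, 16.5]
tcp_rot: [179.9, 0.0, 97.3]
ft_force: [1.2, 0.1, -2.3]
finger_gap: 39.3
slide-first(cur axes) [-0.0003, -0.0024, 0.0055]
twist-first [-0.0003, -0.0024, 0.0055]
twist rad -0.0005 | t 6.6 pos [579.6 104.1  16.5] rot [179.9   0.   97.3] F [ 1.2  0.1 -2.3] gap 39.3
```

```bash
python3 -m crank '{"slide":[[0,-0.002,0.003],[0,0,0.002],[0,0,0],[0,0,0]],"twist":[0,0,0,0]}'
python3 go.py 577.2 103.5 11 97.3
```

```text
time: 7.0
tool_pos: [577.2, 103.8, 11.3]
tcp_rot: [179.9, 0.0, 97.3]
ft_force: [-1.4, -0.2, 6.1]
finger_gap: 39.3
slide-first(cur axes) [-0.0003, -0.0, 0.0003]
twist-first [-0.0003, -0.0, 0.0003]
twist rad -0.0002 | t 7.0 pos [577.2 103.8  11.3] rot [179.9   0.   97.3] F [-1.4 -0.2  6.1] gap 39.3
```

```bash
python3 -m crank '{"slide":[[0,0,0],[0,0,0],[0,0,0],[0,0,0],[0,0,0]],"twist":[0,0,0,0,0]}' 0
python3 -m crank '{"slide":[[0,0,-0.02],[0,0,-0.04],[0,0,-0.04],[0,0,-0.04],[0,0,0]],"twist":[0,0,0,0,0]}'
python3 go.py 427.1 99.9 150 97.3
python3 -c "
from h import *
snap('wrist','w4')"
```

```text
time: 7.5
tool_pos: [576.3, 103.7, 9.9]
tcp_rot: [-180.0, -0.0, 97.3]
ft_force: [-0.8, -0.6, 0.6]
finger_gap: 85.4
time: 8.0
tool_pos: [580.6, 104.1, 157.7]
tcp_rot: [179.3, 0.0, 97.3]
ft_force: [0.6, 0.6, 0.8]
finger_gap: 85.4
slide-first(cur axes) [0.0153, -0.1528, 0.0077]
twist-first [0.0153, -0.1528, 0.0077]
twist rad -0.0 | t 8.0 pos [580.6 104.1 157.7] rot [179.3   0.   97.3] F [0.6 0.6 0.8] gap 85.4
```

View pics/w4.png

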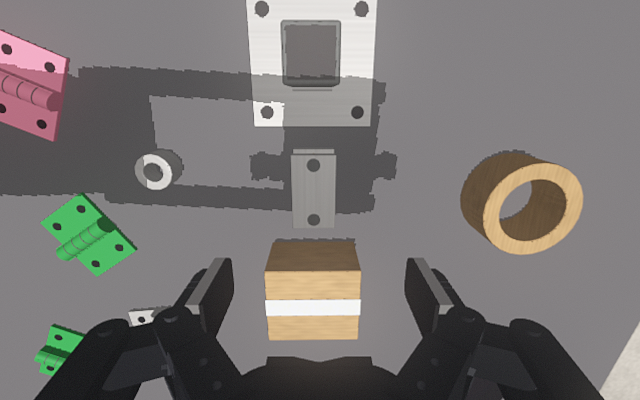

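The clamp stands between stub and carton; its top spans columns 291–335, rows 154–228. Spacer at (153,172).

```bash
python3 - <<'E'
from h import *
s,d=snap('wrist')
g=cv2.cvtColor(d['img'],cv2.COLOR_RGB2GRAY)
print(s['tool_pos'].round(1),s['tcp_rot'].round(1))
print('clamp',onz(d,[[292,154],[334,154],[335,228],[291,228]],40,s).mean(0).round(1))
print('spacer',onz(d,[[153,172]],25,s).round(1))
print('lid stub',onz(d,[[283,21],[340,21],[340,86],[283,86]],78,s).mean(0).round(1))
E
python3 -m crank '{"slide":[[0.005,-0.03,0],[0.005,-0.045,0],[0.005,-0.045,0],[0.0003,-0.0328,0.0077],[0,0,0],[0,0,0],[0,0,0]],"twist":[0,0,0,0,0,0,0]}'
python3 go.py 427.1 99.9 150 97.3
python3 -c "
from h import *
snap('wrist','w5')"
```

```text
[579.1 104.  154.4] [179.6   0.   97.3]
clamp [575.4 103.6  40. ]
spacer [[427.5 100.1  25. ]]
lid stub [561.8 210.5  78. ]
time: 8.8
tool_pos: [423.5, 99.5, 142.1]
tcp_rot: [180.0, 0.0, 97.3]
ft_force: [0.5, 0.5, 1.0]
finger_gap: 85.1
slide-first(cur axes) [-0.0, 0.0037, -0.0079]
twist-first [-0.0, 0.0037, -0.0079]
twist rad -0.0003 | t 8.8 pos [423.5  99.5 142.1] rot [180.    0.   97.3] F [0.5 0.5 1. ] gap 85.1
```

View pics/w5.png

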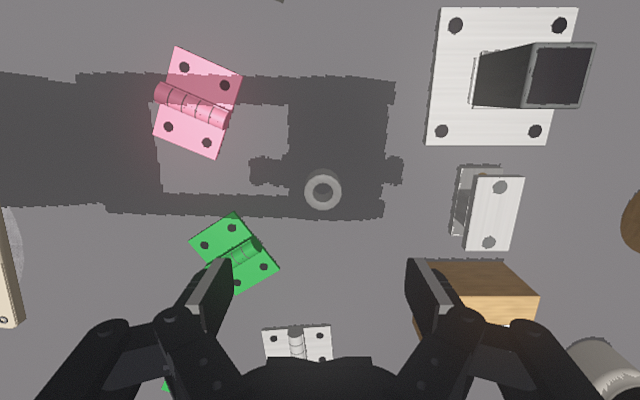

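```bash
python3 - <<'E'
from h import *
s,d=snap('wrist')
print('spacer',onz(d,[[323,191]],25,s).round(1))
E
python3 -m crank '{"slide":[[0,0.0037,0.03],[0,0,0.035],[0,0,0.035],[0,0,0.025],[0,0,0.012],[0,0,0],[0,0,0]],"twist":[0,0,0,0,0,0,0]}'
python3 go.py 427.1 99.9 5 97.3
```

```text
spacer [[428.1 100.7  25. ]]
time: 9.6
tool_pos: [427.5, 100.1, 6.2]
tcp_rot: [179.9, -0.0, 97.3]
ft_force: [0.3, -0.3, 0.8]
finger_gap: 85.4
slide-first(cur axes) [-0.0001, -0.0005, 0.0012]
twist-first [-0.0001, -0.0005, 0.0012]
twist rad -0.0002 | t 9.6 pos [427.5 100.1   6.2] rot [179.9  -0.   97.3] F [ 0.3 -0.3  0.8] gap 85.4
```

```bash
python3 -m crank '{"slide":[[0,0,0],[0,0,0],[0,0,0],[0,0,0],[0,0,0],[0,0,0],[0,0,0]],"twist":[0,0,0,0,0,0,0]}' 1 50
python3 -m crank '{"slide":[[0,0,-0.02],[0,0,-0.04],[0,0,-0.04],[0,0,-0.03],[0,0,0],[0,0,0]],"twist":[0,0,0,0,0,0]}'
python3 go.py 576.5 103.5 130 97.3
python3 -c "
from h import *
snap('wrist','w6')"
```

```text
time: 10.3
tool_pos: [427.3, 100.0, 6.4]
tcp_rot: [179.9, 0.0, 97.3]
ft_force: [-2.1, -0.4, 6.5]
finger_gap: 33.2
time: 10.9
tool_pos: [427.1, 100.0, 136.0]
tcp_rot: [179.9, 0.0, 97.3]
ft_force: [0.3, 0.4, -2.4]
finger_gap: 32.6
slide-first(cur axes) [-0.0155, 0.1486, 0.006]
twist-first [-0.0155, 0.1486, 0.006]
twist rad -0.0001 | t 10.9 pos [427.1 100.  136. ] rot [179.9   0.   97.3] F [ 0.3  0.4 -2.4] gap 32.6
```

View pics/w6.png

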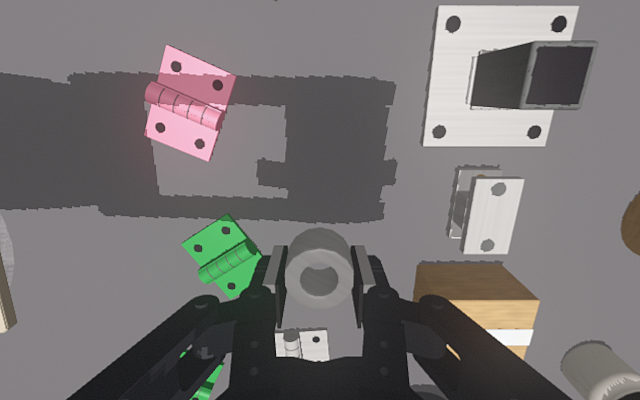

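```bash
python3 - <<'E'
from h import *
s,d=snap('wrist')
print(s['tool_pos'].round(1),onz(d,[[320,272],[319,280]],154.6,s).round(1))
E
python3 -m crank '{"slide":[[-0.0035,0.035,0],[-0.004,0.04,0],[-0.004,0.0395,0],[-0.004,0.034,0],[0,0,0],[0,0,0]],"twist":[0,0,0,0,0,0]}'
python3 go.py 576.5 103.5 46.4 97.3
```

```text
[426.1  99.9 134.7] [[426.7 104.7 154.6]
 [426.8 100.3 154.6]]
time: 11.6
tool_pos: [574.5, 103.2, 132.5]
tcp_rot: [-179.7, -0.0, 97.3]
ft_force: [0.0, -0.2, -0.4]
finger_gap: 33.1
slide-first(cur axes) [0.0, 0.002, 0.0861]
twist-first [0.0, 0.002, 0.0861]
twist rad -0.0003 | t 11.6 pos [574.5 103.2 132.5] rot [-179.7   -0.    97.3] F [ 0.  -0.2 -0.4] gap 33.1
```

```bash
python3 -m crank '{"slide":[[0.0,0.001,0.025],[0,0,0.03],[0,0,0.015],[0,0,0.008],[0,0,0.003],[0,0,0],[0,0,0]],"twist":[0,0,0,0,0,0,0]}'
python3 go.py 576.5 103.5 46.4 97.3
```

```text
time: 12.3
tool_pos: [577.7, 103.7, 55.7]
tcp_rot: [179.9, 0.0, 97.3]
ft_force: [-0.9, 0.2, -1.2]
finger_gap: 32.5
slide-first(cur axes) [-0.0, -0.0012, 0.0093]
twist-first [-0.0, -0.0012, 0.0093]
twist rad -0.0001 | t 12.3 pos [577.7 103.7  55.7] rot [179.9   0.   97.3] F [-0.9  0.2 -1.2] gap 32.5
```

```bash
python3 -m crank '{"slide":[[0,-0.001,0.004],[0,0,0.003],[0,0,0.002],[0,0,0],[0,0,0],[0,0,0]],"twist":[0,0,0,0,0,0]}'
python3 go.py 576.5 103.5 46.4 97.3
python3 -c "
from h import *
s,d=snap('side');c=d['img'][200:260,240:380,::-1];cv2.imwrite('pics/s1.png',cv2.resize(c,None,fx=5,fy=5,interpolation=cv2.INTER_CUBIC))"
```

```text
time: 12.9
tool_pos: [576.1, 103.5, 46.5]
tcp_rot: [180.0, 0.0, 97.3]
ft_force: [-4.7, 0.5, 8.6]
finger_gap: 33.3
slide-first(cur axes) [-0.0, 0.0004, 0.0001]
twist-first [-0.0, 0.0004, 0.0001]
twist rad -0.0001 | t 12.9 pos [576.1 103.5  46.5] rot [180.    0.   97.3] F [-4.7  0.5  8.6] gap 33.3
```

View pics/s1.png

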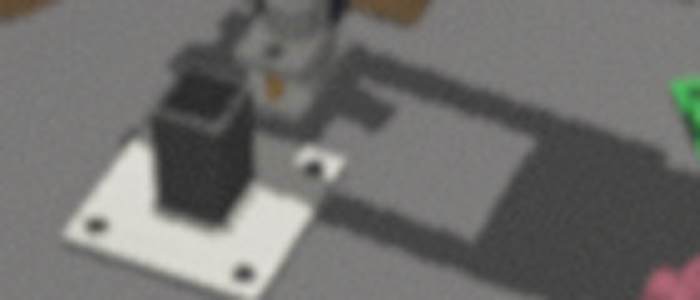

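Contact is at the expected height (8.6 N). Release and rise.

```bash
python3 -m crank '{"slide":[[0,0,0],[0,0,0],[0,0,0],[0,0,0],[0,0,0]],"twist":[0,0,0,0,0]}' 0
python3 -m crank '{"slide":[[0,0,-0.02],[0,0,-0.04],[0,0,-0.05],[0,0,-0.04],[0,0,0],[0,0,0]],"twist":[0,0,0,0,0,0]}'
python3 go.py 353.6 285.8 190 76.4
python3 -c "
from h import *
snap('wrist','w7')"
```

```text
time: 13.45
tool_pos: [575.7, 103.4, 45.1]
tcp_rot: [-180.0, -0.0, 97.3]
ft_force: [0.1, -0.2, -0.5]
finger_gap: 85.2
time: 14.05
tool_pos: [576.8, 103.5, 196.9]
tcp_rot: [179.8, 0.0, 97.3]
ft_force: [-0.7, -0.2, -0.1]
finger_gap: 85.5
slide-first(cur axes) [0.2091, -0.1982, 0.0069]
twist-first [0.1247, -0.2598, 0.0069]
twist rad 0.3646 | t 14.05 pos [576.8 103.5 196.9] rot [179.8   0.   97.3] F [-0.7 -0.2 -0.1] gap 85.5
```

View pics/w7.png

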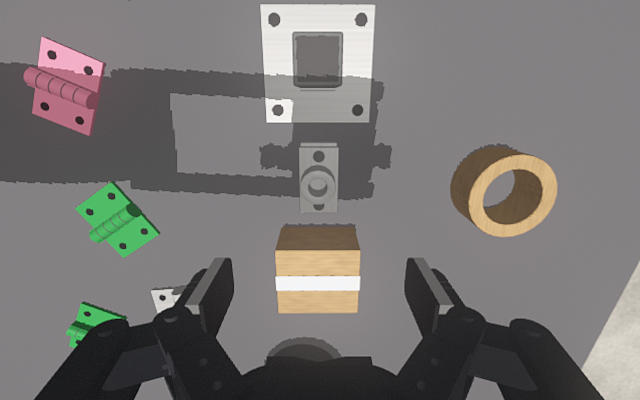

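The spacer stands on the clamp: top ring centre (318,184), clamp top columns 299–338, rows 149–213.

```bash
python3 - <<'E'
from h import *
s,d=snap('wrist')
print('spacer',onz(d,[[318,184]],65,s).round(1),'clamp',onz(d,[[299,149],[337,149],[339,213],[299,213]],40,s).mean(0).round(1))
print('stub',onz(d,[[293,32],[342,32],[342,88],[293,88]],78,s).mean(0).round(1))
im=cv2.resize(d['img'][120:230,260:380,::-1],None,fx=5,fy=5,interpolation=cv2.INTER_CUBIC);cv2.imwrite('pics/w7c.png',im)
E
python3 -m crank '{"slide":[[0.018,-0.017,0],[0.028,-0.0265,0],[0.032,-0.031,0],[0.032,-0.031,0],[0.032,-0.031,0],[0.032,-0.031,0],[0.0351,-0.0307,0.007]],"twist":[0,0,0,0,0,0,0]}'
python3 -m crank '{"slide":[[0,0,0],[0,0,0],[0,0,0],[0,0,0],[0,0,0]],"twist":[0.122,0.122,0.1206,0,0]}'
python3 go.py 353.6 285.8 190 76.4
python3 -c "
from h import *
snap('wrist','w8')"
```

```text
spacer [[575.  106.9  65. ]] clamp [576.1 101.6  40. ]
stub [561.4 210.4  78. ]
time: 14.85
tool_pos: [350.7, 286.0, 187.0]
tcp_rot: [-179.9, 0.0, 97.3]
ft_force: [0.5, 0.7, -0.2]
finger_gap: 85.5
time: 15.35
tool_pos: [352.0, 285.2, 186.9]
tcp_rot: [-179.9, 0.1, 76.6]
ft_force: [0.5, -0.7, 0.1]
finger_gap: 85.1
slide-first(cur axes) [0.0009, 0.0014, -0.0031]
twist-first [0.001, 0.0014, -0.0031]
twist rad 0.0036 | t 15.35 pos [352.  285.2 186.9] rot [-1.799e+02  1.000e-01  7.660e+01] F [ 0.5 -0.7  0.1] gap 85.1
```

View pics/w7c.png

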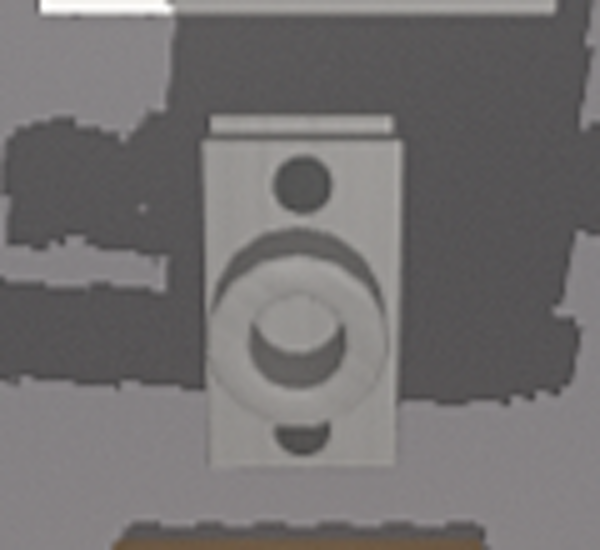

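View pics/w8.png

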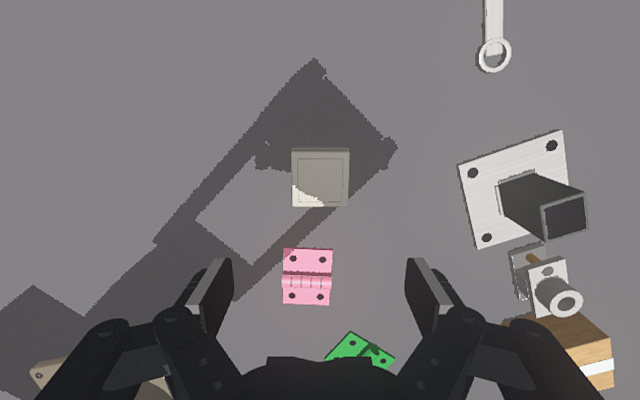

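```bash
python3 - <<'E'
from m import *
s,d=snap('wrist')
print(s['tool_pos'].round(1),s['tcp_rot'].round(1))
P=onz(d,[[292,153],[349,153],[349,207],[293,207]],28,s);print(P.round(1).tolist(),P.mean(0).round(1))
cv2.imwrite('pics/w8c.png',cv2.resize(d['img'][135:220,270:370,::-1],None,fx=6,fy=6,interpolation=cv2.INTER_CUBIC))
E
```

```text
[352.2 285.3 187.2] [-1.799e+02  1.000e-01  7.660e+01]
[[332.8, 317.9, 28.0], [388.5, 304.7, 28.0], [376.9, 247.9, 28.0], [318.8, 261.7, 28.0]] [354.3 283.1  28. ]
```

View pics/w8c.png

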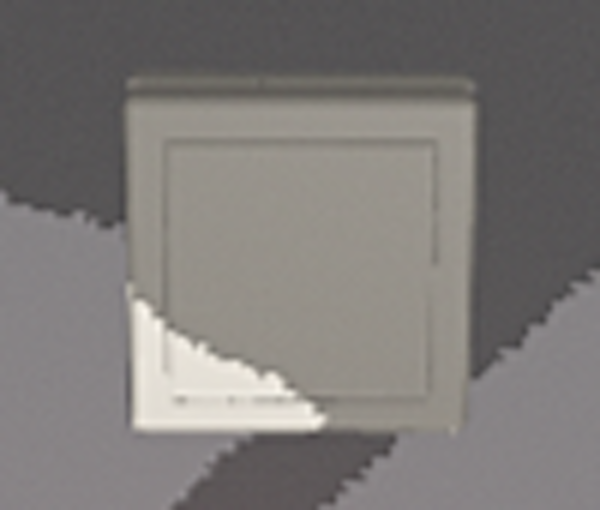

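```bash
python3 go.py 354.3 285 4 76.4; python3 -m crank '{"slide":[[0,0.002,0.035],[0,0,0.045],[0,0,0.045],[0,0,0.03],[0,0,0.02],[0,0,0.008],[0,0,0],[0,0,0]],"twist":[0,0,0,0,0,0,0,0]}'
python3 go.py 354.3 285 4 76.4
```

```text
slide-first(cur axes) [0.0001, 0.002, 0.1835]
twist-first [0.0001, 0.002, 0.1835]
twist rad 0.0026 | t 15.45 pos [352.4 285.3 187.5] rot [-1.799e+02  1.000e-01  7.650e+01] F [-0.   0.3 -0.8] gap 85.3
time: 16.25
tool_pos: [355.4, 285.6, 6.4]
tcp_rot: [179.9, -0.1, 76.4]
ft_force: [0.1, 0.5, 0.1]
finger_gap: 85.5
slide-first(cur axes) [-0.0009, -0.0009, 0.0024]
twist-first [-0.0009, -0.0009, 0.0024]
twist rad 0.0006 | t 16.25 pos [355.4 285.6   6.4] rot [ 1.799e+02 -1.000e-01  7.640e+01] F [0.1 0.5 0.1] gap 85.5
```

```bash
python3 -m crank '{"slide":[[0,0,0.002],[0,0,0],[0,0,0],[0,0,0],[0,0,0],[0,0,0],[0,0,0]],"twist":[0,0,0,0,0,0,0]}' 1 40
python3 -m crank '{"slide":[[0,0,-0.02],[0,0,-0.04],[0,0,-0.05],[0,0,-0.04],[0,0,0],[0,0,0]],"twist":[0,0,0,0,0,0]}'
python3 -m crank '{"slide":[[0,0,0],[0,0,0],[0,0,0],[0,0,0],[0,0,0]],"twist":[-0.122,-0.122,-0.1208,0,0]}'
python3 go.py 563.4 212.5 170 97.3
python3 -c "
from h import *
snap('wrist','w9')"
```

```text
time: 16.95
tool_pos: [355.6, 285.8, 4.5]
tcp_rot: [179.9, -0.1, 76.4]
ft_force: [-1.5, -0.9, 6.3]
finger_gap: 59.4
time: 17.55
tool_pos: [355.4, 285.7, 154.6]
tcp_rot: [179.9, -0.1, 76.4]
ft_force: [-0.3, 0.8, -2.0]
finger_gap: 59.0
time: 18.05
tool_pos: [353.7, 284.6, 151.7]
tcp_rot: [-179.9, 0.1, 97.1]
ft_force: [-0.2, -0.5, -0.4]
finger_gap: 59.4
slide-first(cur axes) [-0.0975, 0.1992, -0.0183]
twist-first [-0.0982, 0.1988, -0.0183]
twist rad -0.0035 | t 18.05 pos [353.7 284.6 151.7] rot [-1.799e+02  1.000e-01  9.710e+01] F [-0.2 -0.5 -0.4] gap 59.4
```

View pics/w9.png

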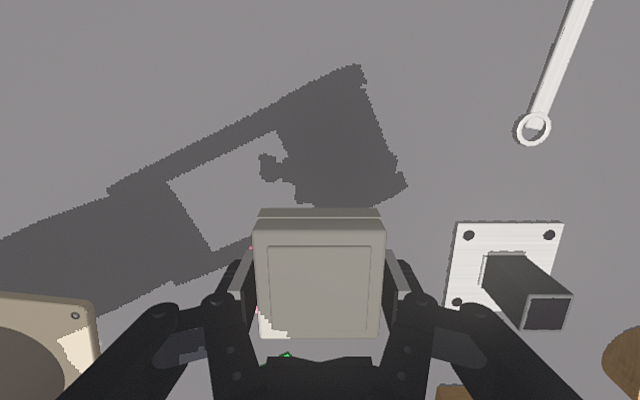

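The cap is held square (columns 253–385, rows 231–338).

```bash
python3 - <<'E'
from h import *
s,d=snap('wrist')
P=onz(d,[[253,231],[384,231],[379,338],[258,338]],s['tool_pos'][2]+23.5,s); print(s['tool_pos'].round(1),P.round(1).tolist(),P.mean(0).round(1))
cv2.imwrite('pics/w9c.png',cv2.resize(d['img'][195:350,235:405,::-1],None,fx=4,fy=4))
E
python3 -m crank '{"slide":[[-0.014,0.028,-0.004],[-0.02,0.041,-0.014],[-0.021,0.043,0],[-0.021,0.043,0],[-0.0218,0.0438,0],[0,0,0],[0,0,0]],"twist":[0,0,0,0,0,0,0]}'
python3 go.py 563.4 212.5 170 97.3
```

```text
[354.  284.8 152.1] [[323.0, 308.6, 175.6], [379.1, 315.7, 175.6], [388.0, 258.2, 175.6], [328.6, 250.6, 175.6]] [354.7 283.3 175.6]
time: 18.85
tool_pos: [564.4, 212.6, 169.8]
tcp_rot: [-179.9, 0.0, 97.1]
ft_force: [0.3, 0.2, -0.9]
finger_gap: 59.1
slide-first(cur axes) [0.0, -0.001, -0.0002]
twist-first [0.0, -0.001, -0.0002]
twist rad -0.0033 | t 18.85 pos [564.4 212.6 169.8] rot [-179.9    0.    97.1] F [ 0.3  0.2 -0.9] gap 59.1
```

View pics/w9c.png

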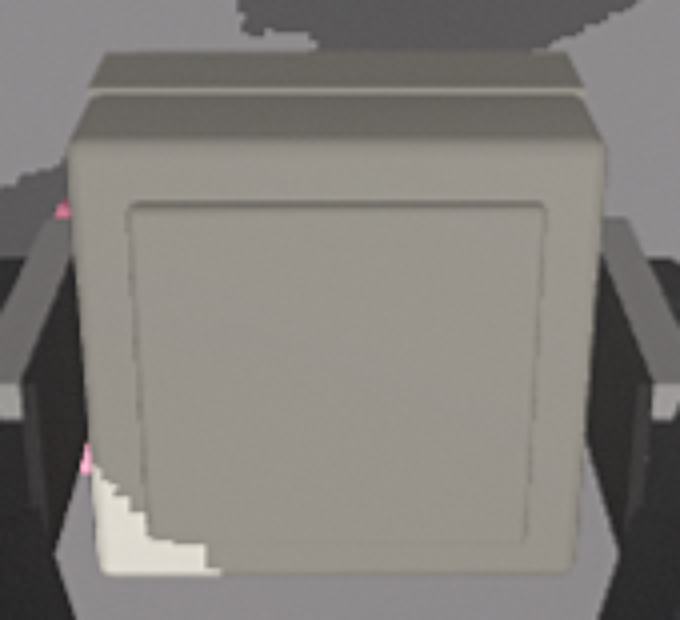

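```bash
python3 -m crank '{"slide":[[0,0,0.02],[0,0,0.03],[0,0,0.015],[0,0,0.008],[0,0,0],[0,0,0]],"twist":[0,0,0,0,0,0]}'
python3 go.py 563.4 212.5 90 97.3
python3 -c "
from h import *
s,d=snap('side');c=d['img'][170:290,210:370,::-1];cv2.imwrite('pics/s2.png',cv2.resize(c,None,fx=5,fy=5,interpolation=cv2.INTER_CUBIC))"
```

```text
time: 19.45
tool_pos: [564.6, 213.9, 99.6]
tcp_rot: [179.9, -0.0, 97.3]
ft_force: [-0.6, 0.0, -0.6]
finger_gap: 59.5
slide-first(cur axes) [-0.0012, -0.0014, 0.0096]
twist-first [-0.0012, -0.0014, 0.0096]
twist rad 0.0003 | t 19.45 pos [564.6 213.9  99.6] rot [179.9  -0.   97.3] F [-0.6  0.  -0.6] gap 59.5
```

View pics/s2.png

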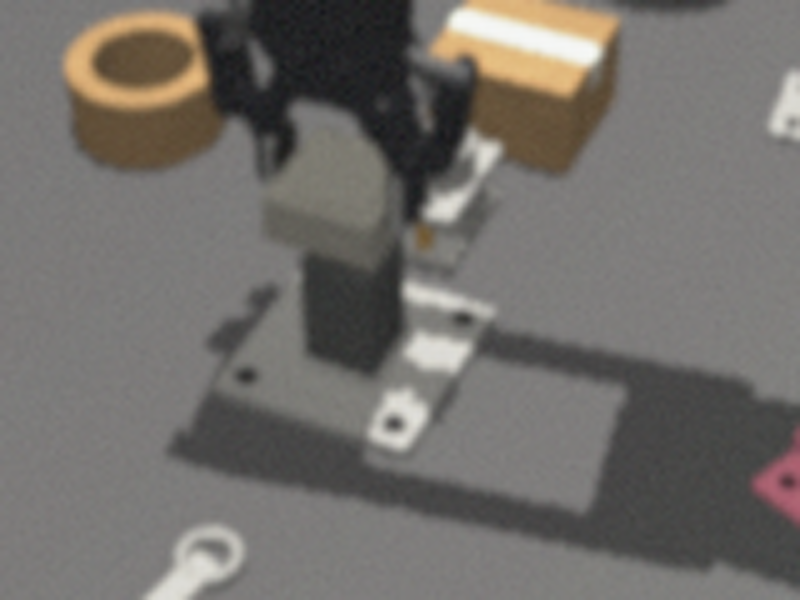

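```bash
python3 -m crank '{"slide":[[-0.001,-0.001,0.005],[0,0,0.004],[0,0,0.004],[0,0,0.002],[0,0,0],[0,0,0]],"twist":[0,0,0,0,0,0]}'
python3 go.py 563.4 212.5 70.5 97.3
```

```text
time: 20.1
tool_pos: [563.3, 212.4, 83.2]
tcp_rot: [-180.0, -0.0, 97.3]
ft_force: [-0.1, -0.5, -0.4]
finger_gap: 59.3
slide-first(cur axes) [0.0001, 0.0001, 0.0127]
twist-first [0.0001, 0.0001, 0.0127]
twist rad 0.0001 | t 20.1 pos [563.3 212.4  83.2] rot [-180.    -0.    97.3] F [-0.1 -0.5 -0.4] gap 59.3
```

```bash
python3 -m crank '{"slide":[[0,0,0.003],[0,0,0.002],[0,0,0.002],[0,0,0]],"twist":[0,0,0,0]}'
python3 -m crank '{"slide":[[0,0,0.002],[0,0,0.002],[0,0,0.001],[0,0,0],[0,0,0]],"twist":[0,0,0,0,0]}'
python3 go.py 563.4 212.5 70.5 97.3
```

```text
time: 20.5
tool_pos: [563.0, 212.3, 75.8]
tcp_rot: [-180.0, 0.0, 97.3]
ft_force: [-0.4, 0.3, -0.3]
finger_gap: 59.1
time: 21.0
tool_pos: [563.3, 212.3, 71.3]
tcp_rot: [-180.0, 0.0, 97.3]
ft_force: [-0.6, -0.0, -1.5]
finger_gap: 59.6
slide-first(cur axes) [0.0002, 0.0001, 0.0008]
twist-first [0.0002, 0.0001, 0.0008]
twist rad 0.0001 | t 21.0 pos [563.3 212.3  71.3] rot [-180.     0.    97.3] F [-0.6 -0.  -1.5] gap 59.6
```

The cap is down over the stub with no side force. A little more until it seats, then release and rise.

```bash
python3 -m crank '{"slide":[[0,0,0.001],[0,0,0],[0,0,0]],"twist":[0,0,0]}'
python3 -m crank '{"slide":[[0,0,0],[0,0,0],[0,0,0],[0,0,0],[0,0,0]],"twist":[0,0,0,0,0]}' 0
python3 -m crank '{"slide":[[0,0,-0.02],[0,0,-0.04],[0,0,-0.05],[0,0,-0.03],[0,0,0],[0,0,0]],"twist":[0,0,0,0,0,0]}'
python3 go.py 425 -103 205 11.5
python3 -c "
from h import *
s,d=snap('wrist','w10')
print(s['tool_pos'])
s,d=snap('side');c=d['img'][170:290,210:370,::-1];cv2.imwrite('pics/s3.png',cv2.resize(c,None,fx=5,fy=5,interpolation=cv2.INTER_CUBIC))"
```

```text
time: 21.3
tool_pos: [563.6, 212.4, 70.6]
tcp_rot: [180.0, -0.0, 97.3]
ft_force: [0.3, -0.3, 1.0]
finger_gap: 59.2
time: 21.8
tool_pos: [563.3, 212.3, 70.2]
tcp_rot: [-180.0, 0.0, 97.3]
ft_force: [-0.4, -0.2, 0.4]
finger_gap: 85.6
time: 22.4
tool_pos: [563.9, 212.5, 211.2]
tcp_rot: [179.9, -0.0, 97.3]
ft_force: [-0.2, 0.3, 0.8]
finger_gap: 85.4
slide-first(cur axes) [-0.2953, -0.1779, 0.0062]
twist-first [-0.199, 0.2815, 0.0062]
twist rad 1.4976 | t 22.4 pos [563.9 212.5 211.2] rot [179.9  -0.   97.3] F [-0.2  0.3  0.8] gap 85.4
[563.88831643 212.51799033 211.24915858]
```

View pics/w10.png

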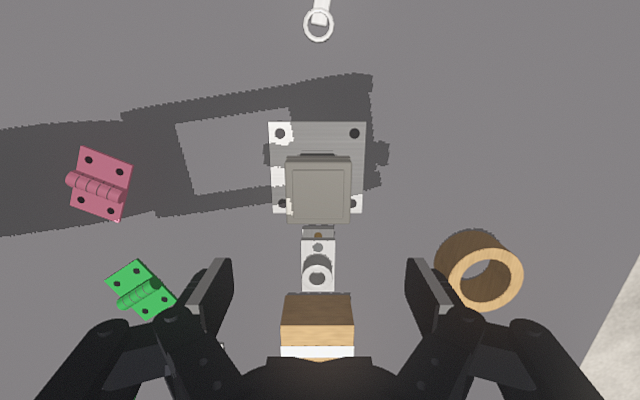

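View pics/s3.png

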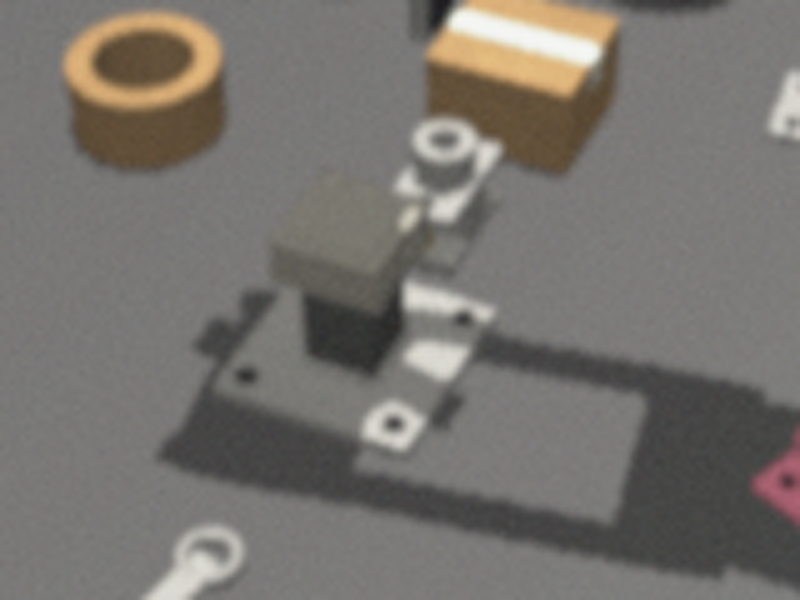

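The cap sits level on the stub (crop 340,235), and the spacer stands on the clamp. Next the hinge.

```bash
python3 -m crank '{"slide":[[-0.024,-0.0145,0],[-0.036,-0.022,0],[-0.039,-0.0235,0],[-0.039,-0.0235,0],[-0.039,-0.0235,0],[-0.039,-0.0235,0],[-0.039,-0.0235,0],[-0.0403,-0.0239,0.006]],"twist":[0,0,0,0,0,0,0,0]}'
python3 -m crank '{"slide":[[0,0,0],[0,0,0],[0,0,0],[0,0,0],[0,0,0],[0,0,0],[0,0,0],[0,0,0]],"twist":[0.14,0.14,0.14,0.14,0.14,0.14,0.14,0.14]}'
python3 -m crank '{"slide":[[0,0,0],[0,0,0],[0,0,0],[0,0,0],[0,0,0]],"twist":[0.14,0.14,0.0976,0,0]}'
python3 go.py 425 -103 205 11.5
python3 -c "
from h import *
s,d=snap('wrist','w11')
print(s['tool_pos'])
cv2.imwrite('pics/w11c.png',cv2.resize(d['img'][130:240,260:380,::-1],None,fx=5,fy=5,interpolation=cv2.INTER_CUBIC))"
```

```text
time: 23.3
tool_pos: [422.9, -104.3, 203.1]
tcp_rot: [-179.9, -0.0, 97.3]
ft_force: [0.8, -0.5, 0.3]
finger_gap: 85.8
time: 24.1
tool_pos: [423.3, -102.8, 202.2]
tcp_rot: [-179.8, 0.1, 32.8]
ft_force: [-0.1, 0.3, 0.3]
finger_gap: 85.0
time: 24.6
tool_pos: [423.7, -102.9, 203.0]
tcp_rot: [-179.9, 0.1, 11.7]
ft_force: [0.0, -0.4, 0.2]
finger_gap: 85.5
slide-first(cur axes) [0.0013, 0.0003, -0.002]
twist-first [0.0013, 0.0003, -0.002]
twist rad 0.003 | t 24.6 pos [ 423.7 -102.9  203. ] rot [-1.799e+02  1.000e-01  1.170e+01] F [ 0.  -0.4  0.2] gap 85.5
[ 423.70250939 -102.91533844  202.96341702]
```

View pics/w11.png

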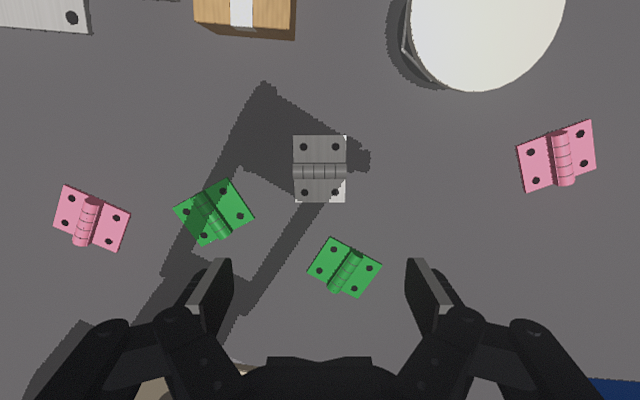

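View pics/w11c.png

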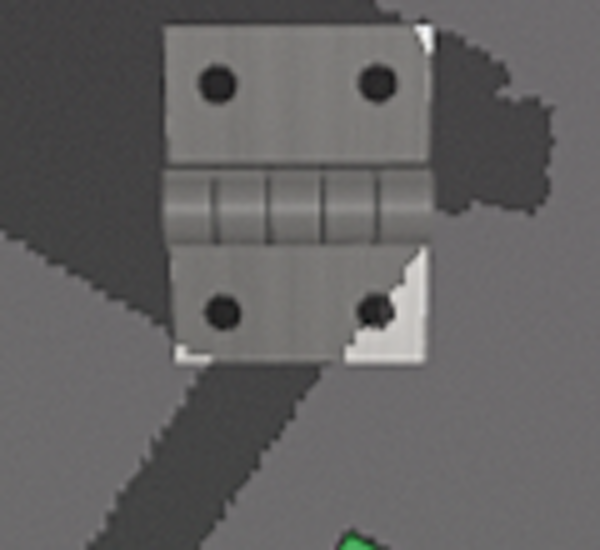

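The steel-grey hinge at (319,168) is the one meant; the green ones (214,212), (344,267) and pink ones (91,218), (557,157) are look-alikes. It lies knuckle up, with its knuckle along the jaw direction.

```bash
python3 - <<'E'
from h import *
s,d=snap('wrist')
c=np.array([[163,27],[432,27],[427,362],[176,362]])/5+[260,130]
P=onz(d,c,5,s); print(P.round(1).tolist(),P.mean(0).round(1))
E
python3 go.py 425 -103.5 1.5 11.7
```

```text
[[457.5, -66.6, 5.0], [469.7, -125.2, 5.0], [392.3, -142.4, 5.0], [380.1, -83.5, 5.0]] [ 424.9 -104.4    5. ]
slide-first(cur axes) [0.0008, 0.0006, 0.2021]
twist-first [0.0008, 0.0006, 0.2021]
twist rad -0.0011 | t 24.7 pos [ 424.  -103.   203.6] rot [-1.80e+02  1.00e-01  1.16e+01] F [-0.1 -0.5  0. ] gap 85.5
```

```bash
python3 -m crank '{"slide":[[0.001,0.001,0.03],[0,0,0.045],[0,0,0.045],[0,0,0.04],[0,0,0.025],[0,0,0.01],[0,0,0],[0,0,0]],"twist":[0,0,0,0,0,0,0,0]}'
python3 go.py 425 -104 1.5 11.7
```

```text
time: 25.5
tool_pos: [426.7, -104.3, 10.6]
tcp_rot: [179.9, -0.1, 11.5]
ft_force: [-0.2, -0.1, 0.0]
finger_gap: 85.3
slide-first(cur axes) [-0.0016, -0.0007, 0.0091]
twist-first [-0.0016, -0.0007, 0.0091]
twist rad -0.003 | t 25.5 pos [ 426.7 -104.3   10.6] rot [ 1.799e+02 -1.000e-01  1.150e+01] F [-0.2 -0.1  0. ] gap 85.3
```

```bash
python3 -m crank '{"slide":[[-0.001,0,0.005],[0,0,0.0035],[0,0,0],[0,0,0]],"twist":[0,0,0,0]}'
python3 -m crank '{"slide":[[0,0,0],[0,0,0],[0,0,0],[0,0,0],[0,0,0],[0,0,0],[0,0,0]],"twist":[0,0,0,0,0,0,0]}' 1 60
python3 -m crank '{"slide":[[0,0,-0.01],[0,0,-0.03],[0,0,-0.04],[0,0,-0.05],[0,0,-0.03],[0,0,0],[0,0,0]],"twist":[0,0,0,0,0,0,0]}'
python3 go.py 593.3 -202.3 160
python3 -c "
from h import *
s,d=snap('wrist','w12')"
```

```text
time: 25.9
tool_pos: [424.8, -104.2, 1.1]
tcp_rot: [180.0, -0.0, 11.5]
ft_force: [-0.8, 0.8, 0.1]
finger_gap: 85.3
time: 26.6
tool_pos: [425.1, -104.3, 1.4]
tcp_rot: [180.0, -0.0, 11.5]
ft_force: [-1.3, 1.6, 6.1]
finger_gap: 58.1
time: 27.3
tool_pos: [424.9, -104.2, 161.3]
tcp_rot: [180.0, -0.1, 11.5]
ft_force: [-0.2, -0.6, -2.0]
finger_gap: 58.4
slide-first(cur axes) [0.1455, 0.1297, 0.0013]
twist-first [0.1455, 0.1297, 0.0013]
twist rad -0.0 | t 27.3 pos [ 424.9 -104.2  161.3] rot [ 1.80e+02 -1.00e-01  1.15e+01] F [-0.2 -0.6 -2. ] gap 58.4
```

View pics/w12.png

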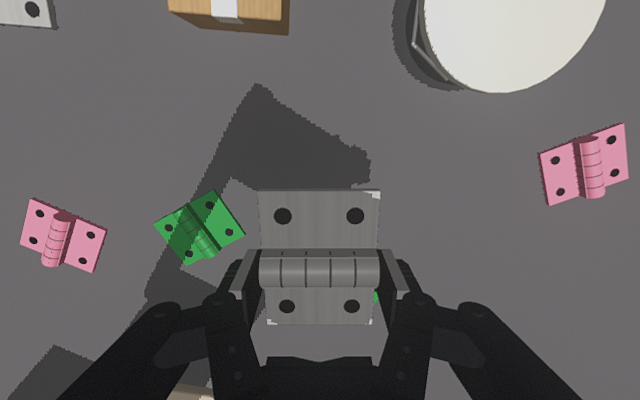

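The hinge is held level by its knuckle ends. Move over the lid.

```bash
python3 -m crank '{"slide":[[0.018,0.016,0],[0.029,0.026,0],[0.033,0.0295,0],[0.033,0.0295,0],[0.0325,0.0287,0],[0,0,0],[0,0,0]],"twist":[0,0,0,0,0,0,0]}'
python3 go.py 593.3 -202.3 76.9
python3 -c "
from h import *
s,d=snap('wrist','w13')
s,d=snap('top','t2')"
```

```text
time: 28.05
tool_pos: [591.4, -201.8, 156.4]
tcp_rot: [-179.8, 0.3, 11.5]
ft_force: [-0.7, 0.1, -2.6]
finger_gap: 58.3
slide-first(cur axes) [0.0017, 0.0009, 0.0795]
twist-first [0.0017, 0.0009, 0.0795]
twist rad -0.0 | t 28.05 pos [ 591.4 -201.8  156.4] rot [-179.8    0.3   11.5] F [-0.7  0.1 -2.6] gap 58.3
```

View pics/w13.png

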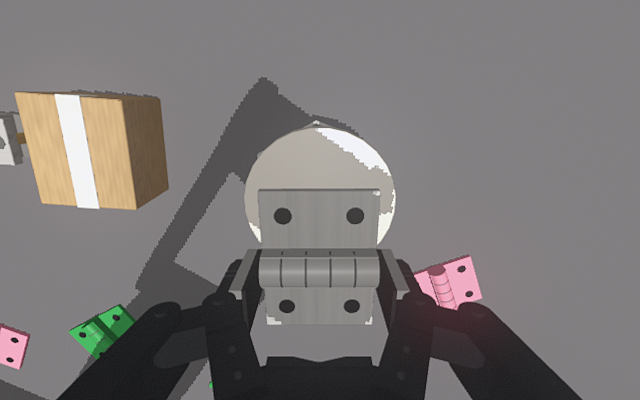

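```bash
python3 - <<'E'
from h import *
s,d=snap('wrist')
a=np.radians(np.arange(0,360,2))
for c in ((593.3,-202.3),(596,-202.3)):
    q=proj(d,np.c_[c[0]+60*np.cos(a),c[1]+60*np.sin(a),75+0*a],s); print(c,q.min(0).round(1),q.max(0).round(1))
E
python3 -m crank '{"slide":[[0.001,0.001,0.02],[0,0,0.025],[0,0,0.015],[0,0,0.008],[0,0,0],[0,0,0]],"twist":[0,0,0,0,0,0]}'
python3 go.py 593.3 -202.3 76.9
```

```text
(593.3, -202.3) [244.3 126.6] [395.4 268.8]
(596, -202.3) [244.8 122.9] [396.3 266.1]
time: 28.8
tool_pos: [594.6, -203.1, 93.9]
tcp_rot: [180.0, -0.1, 11.5]
ft_force: [-0.9, -0.7, -2.4]
finger_gap: 58.4
slide-first(cur axes) [-0.0011, -0.0011, 0.017]
twist-first [-0.0011, -0.0011, 0.017]
twist rad -0.0 | t 28.8 pos [ 594.6 -203.1   93.9] rot [ 1.80e+02 -1.00e-01  1.15e+01] F [-0.9 -0.7 -2.4] gap 58.4
```

The lid's predicted outline (244–395 columns, top row 127) matches the picture, so its position is confirmed.

```bash
python3 -m crank '{"slide":[[-0.001,-0.001,0.006],[0,0,0.004],[0,0,0.003],[0,0,0],[0,0,0]],"twist":[0,0,0,0,0]}'
python3 go.py 593.3 -202.3 76.4
```

```text
time: 29.3
tool_pos: [593.0, -202.2, 79.7]
tcp_rot: [-180.0, 0.0, 11.5]
ft_force: [0.0, -0.1, -2.3]
finger_gap: 58.3
slide-first(cur axes) [0.0003, 0.0002, 0.0033]
twist-first [0.0003, 0.0002, 0.0033]
twist rad -0.0 | t 29.3 pos [ 593.  -202.2   79.7] rot [-180.     0.    11.5] F [ 0.  -0.1 -2.3] gap 58.3
```

```bash
python3 -m crank '{"slide":[[0,0,0.002],[0,0,0.001],[0,0,0],[0,0,0]],"twist":[0,0,0,0]}'
python3 go.py 593.3 -202.3 76.4
```

```text
time: 29.7
tool_pos: [593.1, -202.2, 76.8]
tcp_rot: [-180.0, 0.0, 11.5]
ft_force: [0.6, -0.8, -1.7]
finger_gap: 57.9
slide-first(cur axes) [0.0002, 0.0001, 0.0004]
twist-first [0.0002, 0.0001, 0.0004]
twist rad -0.0 | t 29.7 pos [ 593.1 -202.2   76.8] rot [-180.     0.    11.5] F [ 0.6 -0.8 -1.7] gap 57.9
```

```bash
python3 -m crank '{"slide":[[0,0,0.0008],[0,0,0],[0,0,0]],"twist":[0,0,0]}'
python3 -m crank '{"slide":[[0,0,0],[0,0,0],[0,0,0],[0,0,0],[0,0,0]],"twist":[0,0,0,0,0]}' 0
python3 -m crank '{"slide":[[0,0,-0.015],[0,0,-0.03],[0,0,-0.04],[0,0,-0.04],[0,0,-0.02],[0,0,0],[0,0,0]],"twist":[0,0,0,0,0,0,0]}'
python3 -c "
from h import *
s,d=snap('wrist','w14')
print(s['tool_pos'],s['tcp_rot'])
"
```

```text
time: 30.0
tool_pos: [593.2, -202.3, 76.5]
tcp_rot: [180.0, -0.0, 11.5]
ft_force: [-2.7, 0.7, 4.2]
finger_gap: 58.4
time: 30.5
tool_pos: [593.1, -202.3, 76.0]
tcp_rot: [180.0, -0.0, 11.5]
ft_force: [0.2, -0.1, -0.3]
finger_gap: 85.0
time: 31.2
tool_pos: [593.4, -202.4, 222.2]
tcp_rot: [179.9, -0.1, 11.5]
ft_force: [-0.2, -0.2, 0.1]
finger_gap: 85.9
[ 593.42390668 -202.38078727  222.22401764] [ 1.79938017e+02 -9.06663413e-02  1.14995200e+01]
```

View pics/w14.png

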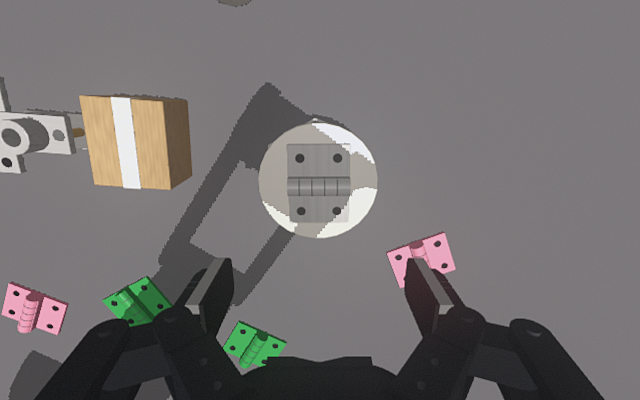

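Hinge lies flat on the lid: hinge centre (319,182), lid centre (318,180). Now I pull back and check everything.

```bash
python3 -m crank '{"slide":[[-0.03,0,0],[-0.03,0.02,0],[-0.04,0.02,-0.01],[-0.04,0.02,-0.01],[-0.03,0.02,-0.01],[-0.01,0,0],[0,0,0],[0,0,0]],"twist":[0,0,0,0,0,0,0,0]}'
python3 - <<'E'
from m import *
s,d=snap('top')
im=d['img'][:,:,::-1];cv2.imwrite('pics/t3.png',cv2.resize(im[95:290,160:450],None,fx=2.7,fy=2.7,interpolation=cv2.INTER_CUBIC))
s,e=snap('side');cv2.imwrite('pics/s4.png',cv2.resize(e['img'][120:340,190:450,::-1],None,fx=3,fy=2.7,interpolation=cv2.INTER_CUBIC))
hsv=cv2.cvtColor(np.ascontiguousarray(d["img"]),cv2.COLOR_RGB2HSV)
w=(hsv[...,1]<60)&(hsv[...,2]>130)
for n,X in (('cap',(563.5,212.5,96)),('spacer',(576.5,103.5,65)),('hinge',(593,-202,80)),('clamp',(577,103.5,40))): print(n,proj(d,[X]).round(1),proj(e,[X]).round(1))
E
```

```text
time: 32.05
tool_pos: [432.7, -315.5, 249.6]
tcp_rot: [-179.9, 0.0, 11.5]
ft_force: [0.3, -0.7, -0.6]
finger_gap: 85.5
cap [[260.6 190.7]] [[278.5 213.3]]
spacer [[297.5 187.8]] [[297.7 197.6]]
hinge [[397.2 182.3]] [[344.2 140.7]]
clamp [[298.  188.6]] [[297.7 204.6]]
```

View pics/t3.png

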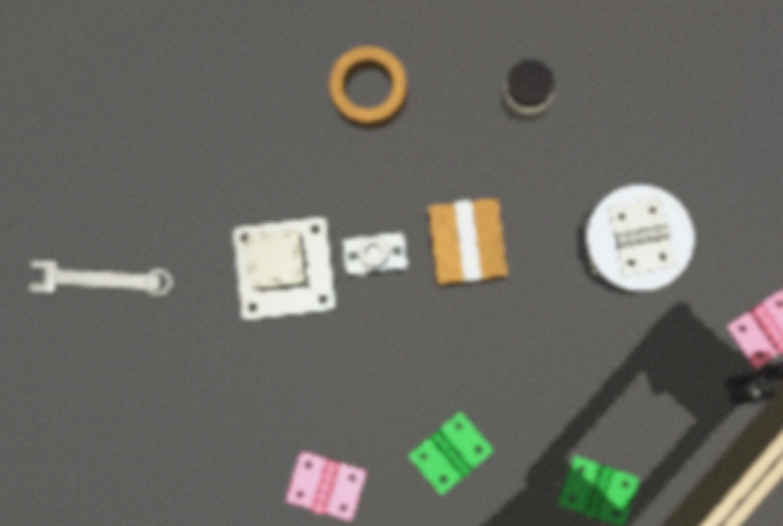

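View pics/s4.png

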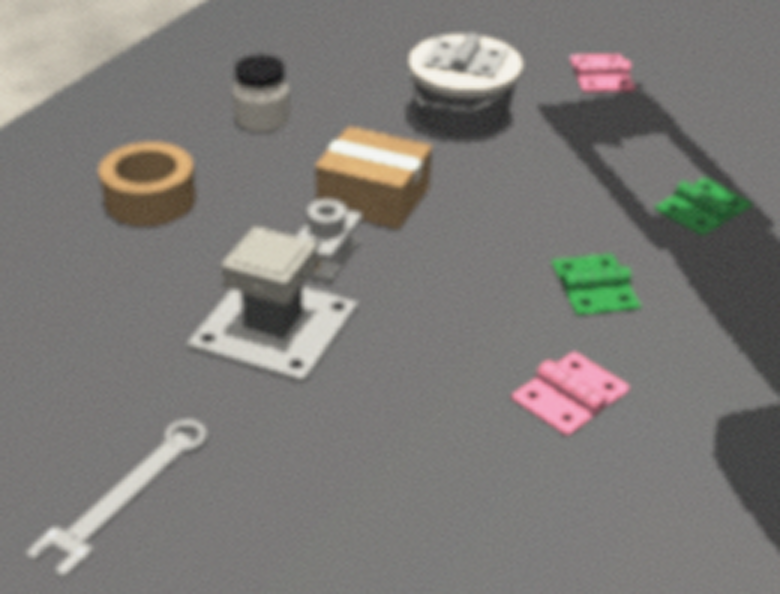

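Both views agree with the predicted positions to about 1.5 px. The cap is level on the stub, the spacer stands on the clamp midway, the hinge is on the lid, and the bystanders haven't moved.

```bash
python3 -c "
from bench import hand_in,status
print(hand_in()); print(status.sense()['time'])"
```

```text
the job is handed in; nothing more can be done
None
the job is handed in; nothing more can be done
```

I placed all four fittings, let go of everything, pulled the arm back and handed the job in at about 32 s of the 112 s allowed. `hand_in()` reports no verdict.

- **Cap:** it is on the stub and looks level from the side. I let go of it with the tool at the full-depth height, but the only check of its depth was one low-resolution side view.
- **Clamp:** it stands upright on the bench, about 2 mm from midway between the post foot and the carton.
- **Spacer:** it stands on the clamp, centred to about 2 mm. My first pixel reading suggested 5 mm off, but an enlarged crop showed I had misread it.
- **Hinge:** it lies flat on the tub lid, knuckle up, about 2–3 px from the lid's centre in the wrist view. I left the green and pink look-alikes alone.
- **Bystanders:** the tape roll, spanner and jar look unmoved by eye, and the arm never went near them. I did not measure them again.

**Disagreements:** the wrist camera put the stub about 2 mm away from where the top camera did in some frames. The last top and side views were off the predicted positions by about 1.5 px. Both are well inside the tolerances.

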